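Snap the T-handle into the patty press

TASK

Take the black T-handle out of its wooden rest, squeeze its red spring button flush and slide the spigot down into the square socket of the patty press, button towards the dark latch plate and still held in as it enters. Then push the handle gently on down until the button pops out through the hole in the latch plate, wherever that plate happens to be set, and let go. Do not force anything, and leave the ramekin, the salt shaker and the spice jar alone.

Things in the scene. Friction and masses are not known exactly. Their poses are not given: they have to be found in the camera images.
- t_handle: Loose T-handle, 0.2 kg, upright in the rest. Origin: centre of the foot's underside; z up. Square steel spigot 24 x 24 mm, z = 0 to 74 mm, lower edges broken by only 0.5 mm. Shoulder strip 20 (x) x 46 (y) mm, underside at z = 74; black grip bar 20 (x) x 72 (y) mm, z = 78 to 92. Nothing above is wider in x than the spigot: fingers closing along x reach past the bar to the button. Button on the -x face.
- button_face (a point): Centre of the red snap button's outer face; axes as the handle's. 34 mm above the handle's foot; 7 mm proud of the spigot when out. 12 mm wide (y), 16 mm tall (z = 26 to 42 mm on the handle), square edges: a rim does not cam it in, it must be pressed. Pads pinching only its upper part (tips about 36 mm above the foot) leave the lower part free to enter the socket.
- snap_button (a joint): Travel of the red button into the spigot, m: 0 = fully out, 0.007 = flush. Spring about 3.5 N out, 8 N flush; a pinch of 20 N or more, button against opposite face, presses it flush. Once its lower edge is 3 mm or more below the rim, the socket keeps it in when the fingers let go; spring friction then holds the handle, and 4 to 14 N on top of its bar push it on; go slowly (10 mm/s) and stop at the click.
- socket_mouth (a point): Centre of the socket's open top, level with its rim, 88 mm above the worktop; axes as the press's, z up. Square bore 26 x 26 mm (1 mm play each side), 76 mm deep, walls 5 mm (36 mm square outside); the wall with the latch plate is on the -x side. When latched, the handle's origin is 56 to 72 mm below this point, its x axis along the press's x axis; its shoulders stay clear of the rim.
- patty_press: Round aluminium patty press: disc 120 mm across, 12 mm thick, square socket in its middle; fixed. Origin: centre of its underside. Dark latch plate in the socket's -x wall, clamped at a height that differs each time (not reported): its hole, 15 mm wide, 18.7 mm tall, begins 13 to 27 mm below the rim. The button pops out there and stops the handle; pushing on then only loads the plate. Red line above and below.
- handle_rest: Wooden block 60 x 60 x 28 mm, fixed, with a square pocket 27 mm wide and 20 mm deep in which the handle stands, its foot 8 mm above the worktop. Origin: centre of its underside.
- ramekin: White ramekin with dark sauce, 109 mm in diameter, 48 mm tall; bystander. Origin: centre of its underside.
- salt_shaker: Small salt shaker, 44 mm in diameter, 90 mm tall; bystander. Origin: centre of its underside.
- spice_jar: Spice jar with black cap, 45 mm in diameter, 105 mm tall; bystander. Origin: centre of its underside.
Not all that is in view belongs to the job. What is shaped like the t_handle but blue is not meant.

How it is judged:
On the way, in this order (a step that is already met when the one before it is completed fails the run):
1. the handle has been lifted clear of its rest (distance between t_handle and handle_rest above 0.05 m and height (world z) of t_handle above 0.04 m), for 0.1 s.
2. the spigot stands in the socket's mouth with the button pressed in, its lower edge below the rim (z of t_handle in the frame of socket_mouth between -0.05 and -0.0275 m and horizontal distance between t_handle and socket_mouth below 0.004 m and value of joint snap_button above 0.0045 m), for 0.1 s.
At the end, for the whole second after the job is handed in: The handle stands upright (within 0.08 rad) in the press's socket, released and at rest, its foot 54 to 73.5 mm below the socket's rim, and the button is out through the latch plate's hole (less than 2 mm pressed) (z of t_handle in the frame of socket_mouth between -0.0735 and -0.054 m and horizontal distance between t_handle and socket_mouth below 0.004 m and angle between t_handle's own z axis and vertical below 0.08 rad and value of joint snap_button below 0.002 m and linear speed of t_handle below 0.02 m/s and contact force between the fingers and t_handle below 0.1 N); the robot touches nothing.
It fails at once if the handle is forced against the press with more than 40 N (contact force between t_handle and patty_press above 40 N).
It fails at once if the robot pushes on the press with more than 30 N (contact force between any of the fingers, the arm and patty_press above 30 N).
It fails at once if the ramekin is moved more than 2 cm or tipped (distance of ramekin from where it was at the start of the episode above 0.02 m or angle between ramekin's own z axis and vertical above 0.3 rad).
It fails at once if the salt shaker is moved more than 2 cm or tipped (distance of salt_shaker from where it was at the start of the episode above 0.02 m or angle between salt_shaker's own z axis and vertical above 0.3 rad).
It fails at once if the spice jar is moved more than 2 cm or tipped (distance of spice_jar from where it was at the start of the episode above 0.02 m or angle between spice_jar's own z axis and vertical above 0.3 rad).
It also fails if it takes over 51 s, if anything falls off the work surface, if the arm or the gripper's body presses on something with over 40 N, if the wrist force passes 120 N, or if a joint passes its speed limit or range.

ROBOT

A 6-joint arm with a two-finger parallel gripper is mounted at the origin on a cart in front of the work surface, level with it; the furniture and walls round the work are solid. World frame = base frame: x ahead of the robot, y to its left, z up, the work surface at z = 0. Lengths are in m, angles in rad, forces in N, time in s.
With the tool pointing down it reaches from about 0.4 to 0.925 m from the base axis. Payload 3.4 kg.
Tool frame: the origin (TCP) lies at the very end of the fingers, on their centre line; the grasp point (between the pads) lies 19 mm behind it (robot.tcp_to_grasp is the z of the grasp point in the tool frame, in m); z points along the fingers, y is the line along which they close (so a half turn about z gives the same grasp; the last joint's range is limited). The gripper opens to 85 mm and grips with 20 to 120 N. Pads are 22 mm wide; open, the fingers measure 114 mm over their backs; the gripper's body (76 mm by 85 mm) begins 54 mm behind the grasp point. The pads swing forward as they close: fully open they stand 13 mm farther back than shut.
Start: joints at [1.077, 0.307, 1.506, -0, 1.328, -0.073], TCP at [0.234, 0.525, 0.231] pointing down, gripper open.
Joint ranges: [-3.12, 3.12], [-1.05, 2.28], [0.14, 2.33], [-1.42, 4.57], [0.1, 2.73], [-2.68, 2.68]. Speed limits (rad/s): [2.57, 2.57, 3.14, 3.14, 3.14, 3.14].

INTERFACE

Orientations are given as a unit quaternion [w, x, y, z].
In Python, from cell import robot, viewer, hand_in gives the robot as it stands. The module is installed in compiled form; this text tells all that it offers.
- The arm moves only by the shell command python3 -m inch 'ROWS' [FORCE]. ROWS is JSON, a list of rows, each a list of 7 numbers: the turn, a rotation vector about the world's x, y, z in degrees, then the shift along the world's x, y, z in cm, then the opening, from 0 (shut) to 1 (fully open). In form: [[rx, ry, rz, dx, dy, dz, fingers], ...]. A call has 1 to 10 rows; each row shifts and turns the commanded pose from where the row before left it; what a row does not reach is not made up. A row lasts 1/10 s, in which the tool goes at most 50 mm and 8.59 degrees, less where a joint would pass 70% of its speed; a pose out of reach is approached as far as the arm can. A call with a gripper value outside its range is refused whole. The fingers move at their own pace and stop on an object; FORCE is the grip in N (left out, the last holds). Time passes only in rows, so rows that do not move let the fingers close. It gives the time, the measured TCP pose, the force, the opening and the grip force at its end, in the units of the state.
- robot.read_state(): the state, without advancing time (a new reading comes with each control period).
- viewer.get_image(name): name is "scene" or "top"; returns (picture, depth): 480x640x3 uint8, red, green, blue; 480x640 float32, m along the optical axis (not along the pixel's ray), 0 where there is no reading.
- viewer.get_calibration(name): a dict with "mtx" (3x3 intrinsics, pixels), "eye" and "rotation" of the camera in the world. Camera axes: x right, y down, z forward; pixel columns grow to the right and rows downward; lengths in m; the calibration is good to about 2 mm. A picture is of the moment at which its call begins. get_calibration takes no time and is no camera call.
- hand_in(): hands the job in; it is judged then, once.
The state is a dict: "clock": time; "joint_positions": joint angles; "dq": joint speeds; "effort": joint torques, N m; "position": TCP position; "orientation": TCP orientation; "force": force on the tool from outside, world axes, zero at the start; "torque": the same for the moment, N m; "gripper_width": finger opening in m; "gripper_force": force on a finger pad.
Only numpy, scipy, OpenCV 4.12 (cv2) and the standard library are available. Lean on these libraries where they do the work, as an engineer would, in place of code of your own. Each camera call takes 0.05 s, during which the arm holds its last target. There are 200 camera calls.

## Working session

There is one attempt and no reset: what is moved stays moved. The work goes in short steps, Python scripts to look and compute and a shell command to move; the robot and the scene stay as the last step left them, time stands still between calls to the robot, and variables do not carry over. Pictures are saved under pics/ and viewed, at most 10 in all, crops included, and the job is handed in when it is done.

```bash
mkdir -p pics; cat > h.py <<'E'
import numpy as np, cv2
from cell import robot, viewer, hand_in
def snap(name,tag):
    im,d=viewer.get_image(name); cv2.imwrite(f'pics/{tag}.png',im[:,:,::-1]); np.savez(f'/tmp/{tag}.npz',im=im,d=d)
    return im,d
def cloud(name,d):
    c=viewer.get_calibration(name);K=np.array(c['mtx']);R=np.array(c['rotation']);e=np.array(c['eye'])
    v,u=np.mgrid[:480,:640]
    p=np.stack([(u-K[0,2])/K[0,0]*d,(v-K[1,2])/K[1,1]*d,d],-1)
    return p@R.T+e
E
python3 - <<'E'
from h import *
for n in('scene','top'):
    im,d=snap(n,n+'0'); c=viewer.get_calibration(n); print(n,c)
print(robot.read_state())
E
```

```text
scene {'mtx': array([[471.8410756 ,   0.        , 316.15779265],
       [  0.        , 471.8410756 , 239.50791472],
       [  0.        ,   0.        ,   1.        ]]), 'eye': array([ 0.02265806, -0.602129  ,  0.89681354]), 'rotation': array([-0.3543576 ,  0.83834493, -0.38324197,  0.15727066])}
top {'mtx': array([[486.74768463,   0.        , 330.69380119],
       [  0.        , 486.74768463, 241.49263956],
       [  0.        ,   0.        ,   1.        ]]), 'eye': array([ 0.39035696, -0.04890594,  1.24542497]), 'rotation': array([ 0.07018147, -0.67254178,  0.73313016, -0.07267939])}
{'clock': 0.1, 'joint_positions': array([ 1.07749765e+00,  3.07530424e-01,  1.50755334e+00, -3.93697727e-05,
        1.32843824e+00, -7.35267536e-02]), 'dq': array([ 2.75503599e-03, -1.63353624e-03, -2.96654839e-03, -7.25755577e-04,
        7.70526418e-04, -5.40108128e-05]), 'effort': array([-4.65270605e-04, -4.58526385e+01, -2.52610159e+01, -2.16815142e-04,
        5.64528251e-03,  7.21706044e-06]), 'position': array([0.2340852 , 0.52448698, 0.23045072]), 'orientation': array([-2.51412868e-04,  2.08343632e-01,  9.78055213e-01, -9.31533199e-04]), 'force': array([-0.41974672, -0.97217798,  1.40964343]), 'torque': array([ 0.00173233, -0.02069416,  0.05284489]), 'gripper_force': 0.0, 'gripper_width': 0.08519696901997044}
```

View pics/scene0.png

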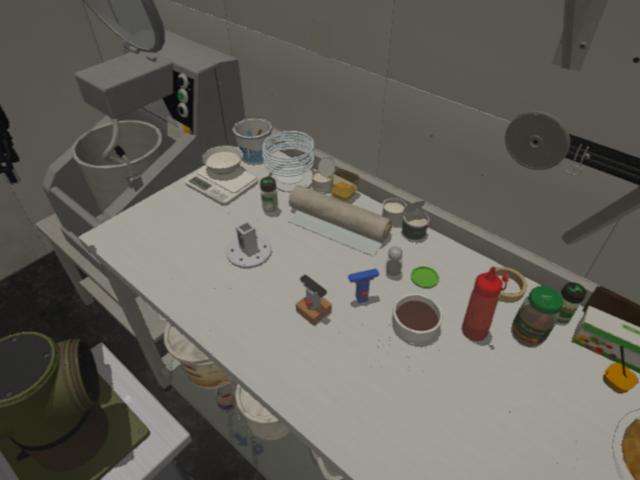

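View pics/top0.png

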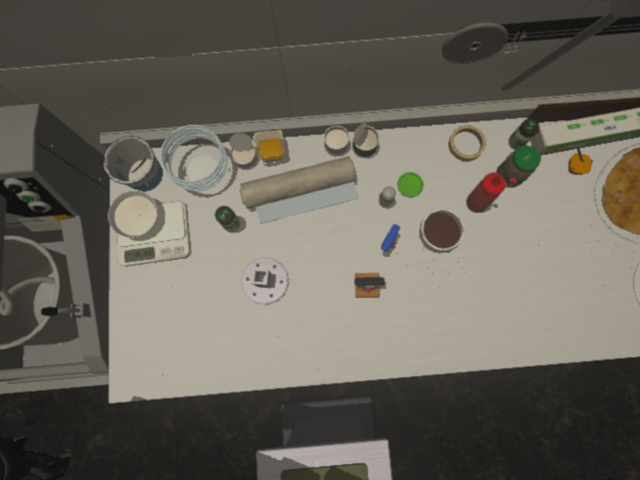

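The top view shows the press at about (265,281). The black handle in its rest is at (368,285), with its red button just below the bar, and the blue decoy is at (391,238). Next I'll measure these from the point clouds and look at enlarged crops.

```bash
cat >> h.py <<'E'
from scipy.spatial.transform import Rotation as Ro
def cloud(name,d):
    c=viewer.get_calibration(name);K=np.array(c['mtx']);q=np.array(c['rotation']);e=np.array(c['eye'])
    R=Ro.from_quat(q[[1,2,3,0]]).as_matrix() if q.size==4 else q
    v,u=np.mgrid[:480,:640]
    p=np.stack([(u-K[0,2])/K[0,0]*d,(v-K[1,2])/K[1,1]*d,d],-1)
    return p@R.T+e
def rect(p):
    r=cv2.minAreaRect((p[:,:2]*1000).astype(np.float32)); return len(p),np.round(r[0],1),np.round(r[1],1),round(r[2],1)
E
python3 - <<'E'
from h import *
a=[]
for n,(u0,u1,v0,v1) in {'top':(235,425,215,315),'scene':(215,405,215,335)}.items():
    f=np.load(f'/tmp/{n}0.npz');im,d=f['im'],f['d'];P=cloud(n,d);ok=d>0
    print(n)
    tab=P[330:350,200:400] if n=='top' else P[340:360,300:330]
    print('table z',np.median(tab[...,2]))
    hs={'top':(slice(255,310),slice(335,400)),'scene':(slice(265,330),slice(285,340))}[n]
    ps={'top':(slice(250,310),slice(235,300)),'scene':(slice(215,275),slice(215,280))}[n]
    Q=P[hs][ok[hs]];C=im[hs][ok[hs]].astype(int)
    for lo,hi in((.092,.108),(.022,.034)):
        s=Q[(Q[:,2]>lo)&(Q[:,2]<hi)];print('handle',lo,rect(s),s.mean(0).round(4))
    red=(C[:,0]>90)&(C[:,0]>2.2*C[:,1])&(C[:,0]>2.2*C[:,2]);print('red',red.sum(),Q[red].mean(0).round(4), Q[red].std(0).round(4))
    Q=P[ps][ok[ps]]
    for lo,hi in((.08,.096),(.006,.018)):
        s=Q[(Q[:,2]>lo)&(Q[:,2]<hi)];print('press',lo,rect(s),s.mean(0).round(4))
    for m,(u,v) in {'tl':(0,0)}.items(): pass
    c=im[v0:v1,u0:u1,::-1]; a.append(cv2.resize(c,(790,int(790*c.shape[0]/c.shape[1])),interpolation=cv2.INTER_CUBIC))
    cv2.imwrite(f'pics/{n}crop.png',a[-1])
E
```

```text
top
table z -0.0005008652966748128
handle 0.092 (264, array([ 522.7, -145.6]), array([71.6, 20.1]), 84.8) [ 0.5223 -0.1451  0.0988]
handle 0.022 (305, array([ 522.5, -145.4]), array([60.3, 58.7]), 85.4) [ 0.5176 -0.1447  0.0279]
red 8 [ 0.5074 -0.1435  0.0502] [0.0012 0.0028 0.0022]
press 0.08 (131, array([557.4, 113.3]), array([36.8, 36.7]), 82.0) [0.557  0.1135 0.0871]
press 0.006 (1401, array([560.1, 105.7]), array([162.8, 150.8]), 86.5) [0.5557 0.1121 0.0116]
scene
table z 0.00022639437725813227
handle 0.092 (254, array([ 523.2, -149. ]), array([71.5, 20.9]), 86.2) [ 0.5214 -0.1507  0.0987]
handle 0.022 (385, array([ 522.9, -148.8]), array([62.1, 60.9]), 86.8) [ 0.5165 -0.1563  0.0278]
red 11 [ 0.508  -0.1474  0.0492] [0.0021 0.0029 0.002 ]
press 0.08 (144, array([558.4, 109.3]), array([38.5, 37.9]), 78.3) [0.5584 0.1091 0.086 ]
press 0.006 (866, array([555.4, 105.5]), array([110.4, 119.2]), 53.3) [0.5492 0.0988 0.0118]
```

View pics/topcrop.png

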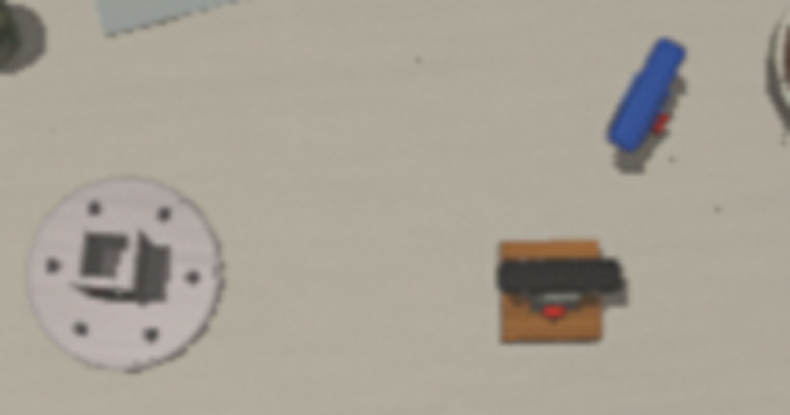

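View pics/scenecrop.png

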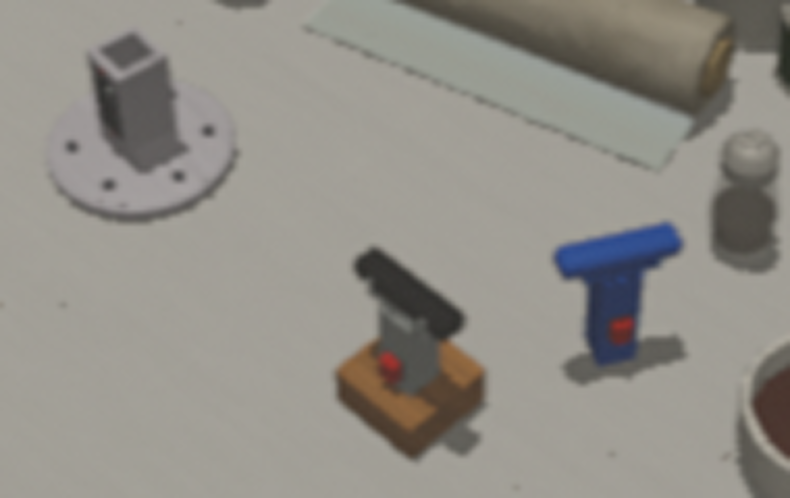

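The enlarged crops show the handle's button facing the robot (-x). The dark latch plate is also on the press's robot-facing side, with the socket mouth at about (105,255) in the top crop. The handle's yaw is about -4.5°, and the press's is about -8 to -12°. I'm moving above the handle and fitting the press yaw more precisely.

```bash
R='[0,0,-7,2.9,-3.5,0,0.65]'; python3 -m inch '[[0,0,-7,2.9,-3.5,0,0.65],[0,0,-7,2.9,-3.5,0,0.65],[0,0,-7,2.9,-3.5,0,0.65],[0,0,-7,2.9,-3.5,0,0.65],[0,0,-7,2.9,-3.5,0,0.65],[0,0,-7,2.9,-3.5,0,0.65],[0,0,-7,2.9,-3.5,0,0.65],[0,0,-7,2.9,-3.5,0,0.65],[0,0,-7,2.9,-3.5,0,0.65],[0,0,-7,2.9,-3.5,0,0.65]]' 60
python3 - <<'E'
from h import *
# 36 mm square model fit of the socket rim, z>0.08, both cams
for n,ps in (('top',(slice(250,310),slice(235,300))),('scene',(slice(215,275),slice(215,280)))):
    f=np.load(f'/tmp/{n}0.npz');P=cloud(n,f['d']);Q=P[ps][f['d'][ps]>0]
    # footprint of all wall/rim points, inside 30 mm of the centre
    s=Q[(Q[:,2]>.025)&(Q[:,2]<.1)]; print(n,rect(s))
    s=Q[(Q[:,2]>.083)&(Q[:,2]<.1)]; print(n,rect(s))
    # disc fit
    s=Q[(Q[:,2]>.009)&(Q[:,2]<.015)]; h=cv2.minEnclosingCircle((s[:,:2][np.hypot(*(s[:,:2]-[.558,.111]).T)<.066]*1000).astype(np.float32)); print(h)
E
```

```text
clock: 1.1
position: [0.525, 0.1734, 0.231]
orientation: [-0.0, 0.733, 0.68, -0.0]
force: [0.4, 1.2, 0.9]
gripper_width: 0.0553
gripper_force: 0.0
top (274, array([556.5, 111.8]), array([40.1, 37.8]), 83.8)
top (121, array([557.5, 113.4]), array([36.6, 36.6]), 81.0)
((557.795166015625, 113.18046569824219), 59.92955017089844)
scene (480, array([558.5, 110.6]), array([44.2, 39.7]), 81.7)
scene (112, array([558.4, 109.3]), array([38.5, 37.9]), 78.2)
((557.1898803710938, 109.62435913085938), 60.77533721923828)
```

```bash
python3 -m inch '[[0,0,0,0,-4,0,0.65],[0,0,0,0,-4,0,0.65],[0,0,0,0,-4,0,0.65],[0,0,0,0,-4,0,0.65],[0,0,0,0,-4,0,0.65],[0,0,0,0,-4,0,0.65],[0,0,0,0,-4,0,0.65],[0,0,0,-0.2,-4,0,0.65],[0,0,0,0,-0.1,-4,0.65],[0,0,0,0,0,-2,0.65]]'
python3 - <<'E'
from h import *
im,d=snap('scene','s1'); c=im[210:330,250:410,::-1]; cv2.imwrite('pics/s1c.png',cv2.resize(c,(640,480),interpolation=cv2.INTER_CUBIC)); print(robot.read_state()['position'])
E
```

```text
clock: 2.1
position: [0.521, -0.1473, 0.1691]
orientation: [-0.001, 0.733, 0.681, -0.001]
force: [-0.4, 0.6, -0.8]
gripper_width: 0.0555
gripper_force: 0.0
[ 0.51884266 -0.14582649  0.16615212]
```

View pics/s1c.png

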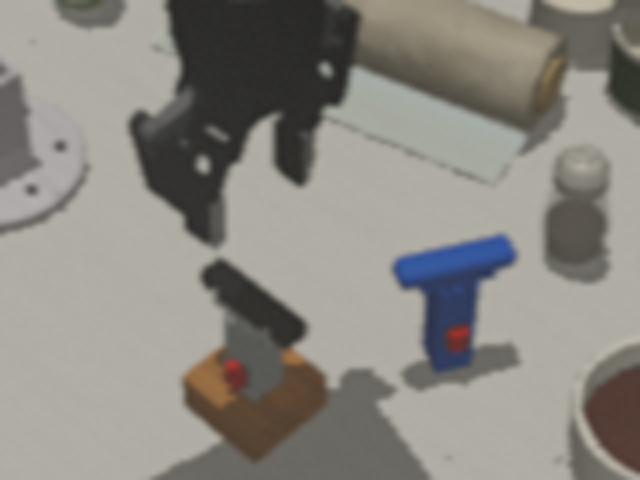

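The fingers at crop (210,240) and (300,180) straddle the bar at (255,300), with the button facing the near finger. I'm descending.

```bash
python3 -m inch '[[0,0,0,0,0,-2,0.65],[0,0,0,0,0,-2,0.65],[0,0,0,0,0,0,0.65],[0,0,0,0,0,0,0.65],[0,0,0,0,0,0,0.65]]'
```

```text
clock: 2.65
position: [0.5233, -0.1461, 0.1325]
orientation: [0.001, 0.732, 0.682, 0.0]
force: [0.7, -0.6, 0.9]
gripper_width: 0.0553
gripper_force: 0.0
```

```bash
python3 -m inch '[[0,0,0,0,0,-2,0.65],[0,0,0,0,0,-2,0.65],[0,0,0,0,0,-1.5,0.65],[0,0,0,0,0,-1.5,0.65],[0,0,0,0,0,-1,0.65],[0,0,0,0,0,-0.9,0.65],[0,0,0,0,0,0,0.65],[0,0,0,0,0,0,0.65],[0,0,0,0,0,0,0.65],[0,0,0,0,0,0,0.65]]'
```

```text
clock: 3.65
position: [0.5229, -0.1461, 0.043]
orientation: [0.001, 0.732, 0.682, 0.0]
force: [-0.1, -0.9, -0.4]
gripper_width: 0.0556
gripper_force: 0.0
```

```bash
python3 -m inch '[[0,0,0,0,0,0,0.2],[0,0,0,0,0,0,0.1],[0,0,0,0,0,0,0],[0,0,0,0,0,0,0],[0,0,0,0,0,0,0],[0,0,0,0,0,0,0],[0,0,0,0,0,0,0],[0,0,0,0,0,0,0],[0,0,0,0,0,0,0],[0,0,0,0,0,0,0]]' 60
```

```text
clock: 4.65
position: [0.5232, -0.1461, 0.0428]
orientation: [0.001, 0.732, 0.682, 0.0]
force: [0.8, 0.0, 5.9]
gripper_width: 0.0233
gripper_force: 60.2
```

```bash
python3 -m inch '[[0,0,0,0,0,0.5,0],[0,0,0,0,0,1,0],[0,0,0,0,0,1.5,0],[0,0,0,0,0,2,0],[0,0,0,0,0,2,0],[0,0,0,0,0,2,0],[0,0,0,0,0,2,0],[0,0,0,0,0,1,0],[0,0,0,0,0,0,0],[0,0,0,0,0,0,0]]'
python3 -m inch '[[0,0,-0.5,0.35,2.6,0,0],[0,0,-0.5,0.35,2.6,0,0],[0,0,-0.5,0.35,2.6,0,0],[0,0,-0.5,0.35,2.6,0,0],[0,0,-0.5,0.35,2.6,0,0],[0,0,-0.5,0.35,2.6,0,0],[0,0,-0.5,0.35,2.6,0,0],[0,0,-0.5,0.35,2.6,0,0],[0,0,-0.5,0.35,2.6,0,0],[0,0,-0.5,0.35,2.45,0,0]]'
python3 -m inch '[[0,0,0,0,0,0,0],[0,0,0,0,0,0,0],[0,0,0,0,0,0,0],[0,0,0,0,0,0,0],[0,0,0,0,0,0,0]]'
python3 - <<'E'
from h import *
for n,(u0,v0,u1,v1) in {'scene':(190,150,310,270),'top':(220,230,320,330)}.items():
    im,d=snap(n,n+'2'); c=im[v0:v1,u0:u1,::-1]; cv2.imwrite(f'pics/{n}2c.png',cv2.resize(c,(400,400),interpolation=cv2.INTER_CUBIC))
a=np.hstack([cv2.imread(f'pics/{n}2c.png') for n in('scene','top')]);cv2.imwrite('pics/pair2.png',a)
print(robot.read_state()['position'])
E
```

```text
clock: 5.65
position: [0.5217, -0.1457, 0.1618]
orientation: [-0.001, 0.732, 0.682, -0.0]
force: [-0.5, 0.1, -2.9]
gripper_width: 0.0231
gripper_force: 60.1
clock: 6.65
position: [0.5562, 0.1136, 0.1605]
orientation: [-0.001, 0.761, 0.649, -0.002]
force: [-0.2, -0.5, -2.0]
gripper_width: 0.0235
gripper_force: 60.0
clock: 7.15
position: [0.5572, 0.1117, 0.1622]
orientation: [-0.0, 0.761, 0.649, -0.0]
force: [-0.6, -0.2, -1.9]
gripper_width: 0.0233
gripper_force: 60.0
[0.55738482 0.11190639 0.16235967]
```

View pics/pair2.png

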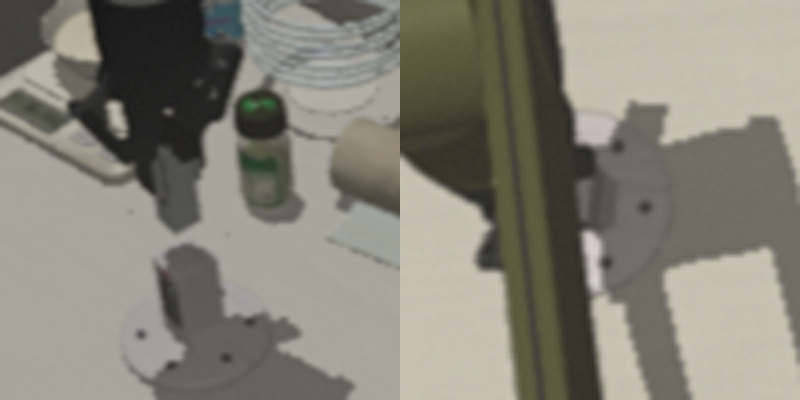

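In the scene crop the spigot's foot hangs at about (185,230), right above the socket mouth at (185,255). I'm comparing the spigot and socket faces in the same cloud to check that alignment.

```bash
cat > m.py <<'E'
from h import *
import sys
im,d=(lambda f:(f['im'],f['d']))(np.load('/tmp/%s.npz'%sys.argv[1])); P=cloud('scene',d)
p=robot.read_state()['position']; ztip=p[2]
A=P[150:275,190:310];ok=d[150:275,190:310]>0
Q=A[ok]; C=im[150:275,190:310][ok].astype(int)
print('bottom z of near cluster', np.sort(Q[(np.hypot(Q[:,0]-.5575,Q[:,1]-.11)<.03)&(Q[:,2]>.1)][:,2])[:8].round(4))
for nm,lo,hi,r in(('spigot',ztip-.034,ztip-.004,.022),('socket',.03,.084,.032)):
    s=Q[(Q[:,2]>lo)&(Q[:,2]<hi)&(np.hypot(Q[:,0]-.5575,Q[:,1]-.11)<r)]
    # normals by neighbours: split into -x and -y faces in the yawed frame
    a=np.deg2rad(-9.); ex=np.array([np.cos(a),np.sin(a)]); ey=np.array([-np.sin(a),np.cos(a)])
    x=(s[:,:2]-[.5575,.11])@ex*1e3; y=(s[:,:2]-[.5575,.11])@ey*1e3
    print(nm,len(s),rect(s),'x q',np.percentile(x,[2,10,25,50,75,90,98]).round(1),'y q',np.percentile(y,[2,10,25,50,75,90,98]).round(1))
    f=np.abs(y-np.percentile(y,15))<2.5   # -y face
    if f.sum()>8:
        z=s[f,2]; print('  -y face n',f.sum(),'y mean',y[f].mean().round(2),'slope y/x deg',np.degrees(np.arctan(np.polyfit(x[f],y[f],1)[0])).round(1),'lean y/z deg',np.degrees(np.arctan(np.polyfit(z*1e3,y[f],1)[0])).round(1),'x range',np.percentile(x[f],[1,99]).round(1))
E
python3 m.py scene2
```

```text
bottom z of near cluster [0.1271 0.1277 0.1277 0.1278 0.128  0.1283 0.1292 0.1294]
spigot 115 (115, array([552.2, 104.8]), array([19.7, 33.6]), 37.8) x q [-11.4 -10.8 -10.1  -3.3   4.6   9.8  13.3] y q [-14.7 -13.5 -12.6 -11.2  -6.9   0.5   9. ]
  -y face n 74 y mean -12.27 slope y/x deg 0.2 lean y/z deg 0.2 x range [-11.3  13.4]
socket 350 (350, array([558.4, 109.8]), array([40.6, 39.1]), 82.4) x q [-18.1 -17.1 -15.4  -3.1   8.3  14.9  18.6] y q [-19.1 -18.1 -16.8 -14.7   7.   14.4  16.7]
  -y face n 162 y mean -16.93 slope y/x deg -0.3 lean y/z deg -0.0 x range [-16.5  19. ]
```

```bash
python3 -m inch '[[0,0,0,0,0.05,-0.5,0],[0,0,0,0,0.05,-1,0],[0,0,0,0,0,-1,0],[0,0,0,0,0,-0.4,0],[0,0,0,0,0,0,0],[0,0,0,0,0,0,0],[0,0,0,0,0,0,0]]'
cat > m2.py <<'E'
from h import *
from scipy.optimize import least_squares
S=[];K=[]
st=robot.read_state();ztip=st['position'][2]
Q=[]
for i in range(8):
    im,d=viewer.get_image('scene'); A=cloud('scene',d)[150:275,190:310]; Q.append(A[d[150:275,190:310]>0])
Q=np.vstack(Q); c0=np.array([.5575,.11]); w=(Q[:,:2]-c0)*1e3
def fit(m,h):
    p=w[m]
    def res(v):  # distance to the -x / -y faces of a square of half-size h
        a=np.radians(v[2]);dx=p-v[:2];x=dx[:,0]*np.cos(a)+dx[:,1]*np.sin(a);y=-dx[:,0]*np.sin(a)+dx[:,1]*np.cos(a)
        fx=x+h;fy=y+h
        return np.where(np.abs(fx)<np.abs(fy),fx,fy)
    r=least_squares(res,[0,0,-9],loss='soft_l1',f_scale=.7); return r.x.round(2),m.sum(),np.median(np.abs(res(r.x))).round(2)
r=np.hypot(*w.T)
print('spigot',fit((Q[:,2]>ztip-.033)&(Q[:,2]<ztip-.003)&(r<20),12))
print('socket',fit((Q[:,2]>.03)&(Q[:,2]<.083)&(r<30),18))
print('spigot low',np.percentile(Q[(r<15)&(Q[:,2]>.092)][:,2],[.5,2]).round(4))
print(robot.read_state()['position'],robot.read_state()['clock'])
E
python3 m2.py
```

```text
clock: 7.95
position: [0.5577, 0.1137, 0.1336]
orientation: [0.0, 0.761, 0.649, 0.0]
force: [-0.3, 0.4, -2.5]
gripper_width: 0.0233
gripper_force: 60.0
spigot (array([ 1.97,  1.71, -8.77]), np.int64(903), np.float64(0.75))
socket (array([  2.3 ,   1.16, -10.93]), np.int64(2595), np.float64(1.14))
spigot low [0.0991 0.1015]
[0.55742994 0.113572   0.13346349] 8.35
```

```bash
python3 -m inch '[[0,0,-1,0.03,-0.05,-0.2,0],[0,0,0,0,0,-0.3,0],[0,0,0,0,0,-0.2,0],[0,0,0,0,0,-0.1,0],[0,0,0,0,0,-0.1,0],[0,0,0,0,0,-0.1,0],[0,0,0,0,0,-0.1,0],[0,0,0,0,0,-0.1,0],[0,0,0,0,0,-0.1,0],[0,0,0,0,0,0,0]]'
```

```text
clock: 9.35
position: [0.5576, 0.1131, 0.1201]
orientation: [-0.0, 0.766, 0.642, -0.0]
force: [-0.3, -0.4, -1.7]
gripper_width: 0.0231
gripper_force: 60.0
```

```bash
python3 -m inch '[[0,0,0,0,0,-0.1,0],[0,0,0,0,0,-0.1,0],[0,0,0,0,0,-0.1,0],[0,0,0,0,0,-0.1,0],[0,0,0,0,0,0,0]]'; python3 m2.py
```

```text
clock: 9.85
position: [0.5575, 0.1131, 0.1161]
orientation: [-0.0, 0.766, 0.642, -0.0]
force: [-0.4, 0.5, -2.0]
gripper_width: 0.0231
gripper_force: 60.0
spigot (array([ 1.42,  0.69, -7.23]), np.int64(1146), np.float64(1.21))
socket (array([ 1.66,  1.14, -9.85]), np.int64(2278), np.float64(0.87))
spigot low [0.0925 0.0938]
[0.55768991 0.11307241 0.11634529] 10.25
```

```bash
python3 -m inch '[[0,0,0,0,0,-0.15,0],[0,0,0,0,0,-0.15,0],[0,0,0,0,0,-0.15,0],[0,0,0,0,0,-0.15,0],[0,0,0,0,0,-0.15,0],[0,0,0,0,0,-0.15,0],[0,0,0,0,0,-0.15,0],[0,0,0,0,0,-0.15,0],[0,0,0,0,0,0,0]]'
```

```text
clock: 11.15
position: [0.5575, 0.113, 0.104]
orientation: [-0.0, 0.766, 0.642, -0.0]
force: [0.2, 0.6, -1.1]
gripper_width: 0.0232
gripper_force: 60.0
```

```bash
python3 -m inch '[[0,0,0,0,0,-0.15,0],[0,0,0,0,0,-0.15,0],[0,0,0,0,0,-0.15,0],[0,0,0,0,0,-0.1,0],[0,0,0,0,0,-0.1,0],[0,0,0,0,0,-0.1,0],[0,0,0,0,0,0,0]]'; python3 -m inch '[[0,0,0,0,0,-0.1,0],[0,0,0,0,0,-0.1,0],[0,0,0,0,0,-0.1,0],[0,0,0,0,0,-0.1,0],[0,0,0,0,0,0,0],[0,0,0,0,0,0,0]]'
```

```text
clock: 11.85
position: [0.5576, 0.1131, 0.0967]
orientation: [-0.0, 0.766, 0.642, -0.0]
force: [-0.0, -0.3, -2.5]
gripper_width: 0.0232
gripper_force: 60.0
clock: 12.45
position: [0.5577, 0.1131, 0.0927]
orientation: [-0.0, 0.766, 0.642, -0.0]
force: [-0.7, 0.5, -2.6]
gripper_width: 0.0235
gripper_force: 60.0
```

```bash
python3 -m inch '[[0,0,0,0,0,-0.1,0],[0,0,0,0,0,0,0],[0,0,0,0,0,0,0],[0,0,0,0,0,0,0.5],[0,0,0,0,0,0,0.65],[0,0,0,0,0,0,0.65],[0,0,0,0,0,0,0.65],[0,0,0,0,0,0,0.65]]'; python3 -m inch '[[0,0,0,0,0,1,0.65],[0,0,0,0,0,2,0.65],[0,0,0,0,0,2.5,0.65],[0,0,0,0,0,2.5,0.65],[0,0,0,0,0,0,0.3],[0,0,0,0,0,0,0],[0,0,0,0,0,0,0],[0,0,0,0,0,0,0]]'
cat > z.py <<'E'
from h import *
import sys
im,d=snap('scene',sys.argv[1]);P=cloud('scene',d);r=np.hypot(P[...,0]-.5583,P[...,1]-.111)
m=(d>0)&(r<.04)&(P[...,2]>.09);z=P[...,2]
c=im[150:270,190:310,::-1]; cv2.imwrite(f'pics/{sys.argv[1]}c.png',cv2.resize(c,(480,480),interpolation=cv2.INTER_CUBIC))
dk=m&(im.max(-1)<70); h,e=np.histogram(z[dk],np.arange(.09,.2,.005)); print(list(zip(e.round(3),h)))
E
python3 z.py s3
```

```text
clock: 13.25
position: [0.5577, 0.1131, 0.0919]
orientation: [0.0, 0.766, 0.642, 0.0]
force: [0.1, 0.4, -0.7]
gripper_width: 0.0555
gripper_force: 0.0
clock: 14.05
position: [0.5567, 0.1129, 0.1706]
orientation: [-0.001, 0.766, 0.642, -0.001]
force: [0.1, 0.8, -0.4]
gripper_width: 0.0002
gripper_force: 0.0
[(np.float64(0.09), np.int64(0)), (np.float64(0.095), np.int64(0)), (np.float64(0.1), np.int64(0)), (np.float64(0.105), np.int64(0)), (np.float64(0.11), np.int64(0)), (np.float64(0.115), np.int64(1)), (np.float64(0.12), np.int64(0)), (np.float64(0.125), np.int64(0)), (np.float64(0.13), np.int64(1)), (np.float64(0.135), np.int64(9)), (np.float64(0.14), np.int64(25)), (np.float64(0.145), np.int64(103)), (np.float64(0.15), np.int64(15)), (np.float64(0.155), np.int64(0)), (np.float64(0.16), np.int64(0)), (np.float64(0.165), np.int64(0)), (np.float64(0.17), np.int64(2)), (np.float64(0.175), np.int64(3)), (np.float64(0.18), np.int64(12)), (np.float64(0.185), np.int64(18)), (np.float64(0.19), np.int64(8)), (np.float64(0.195), np.int64(16))]
```

View pics/s3c.png

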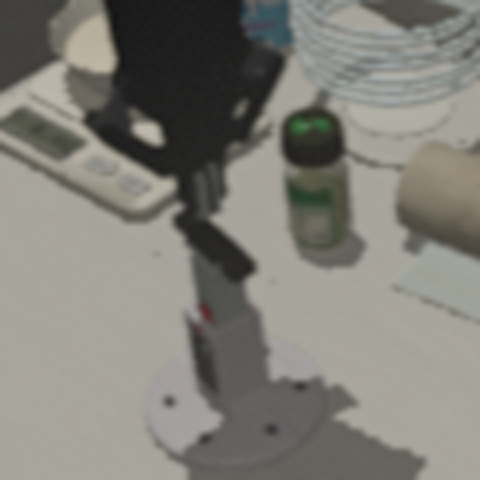

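The handle stands in the socket with the bar at crop (215,245). The button's upper edge shows red just above the rim at (205,313), so it is being held in. The shut fingers are above the bar, and I'll push down gently from here.

```bash
python3 -m inch '[[0,0,0,0,0,-0.6,0],[0,0,0,0,0,-0.6,0],[0,0,0,0,0,-0.4,0],[0,0,0,0,0,-0.1,0],[0,0,0,0,0,-0.1,0],[0,0,0,0,0,-0.1,0],[0,0,0,0,0,0,0]]'; python3 -m inch '[[0,0,0,0,0,-0.1,0],[0,0,0,0,0,-0.1,0],[0,0,0,0,0,-0.1,0],[0,0,0,0,0,-0.1,0]]'
```

```text
clock: 14.8
position: [0.5577, 0.1131, 0.1528]
orientation: [0.0, 0.766, 0.642, 0.0]
force: [0.3, 0.2, 0.3]
gripper_width: 0.0004
gripper_force: 0.0
clock: 15.2
position: [0.5577, 0.1131, 0.1489]
orientation: [0.0, 0.766, 0.642, 0.0]
force: [-0.6, -1.1, 5.2]
gripper_width: -0.0002
gripper_force: 2.6
```

Contact is at z = 0.149, as expected. I'm continuing at 10 mm/s.

```bash
python3 -m inch '[[0,0,0,0,0,-0.1,0],[0,0,0,0,0,-0.1,0],[0,0,0,0,0,-0.1,0],[0,0,0,0,0,-0.1,0],[0,0,0,0,0,-0.1,0]]'; python3 -m inch '[[0,0,0,0,0,-0.1,0],[0,0,0,0,0,-0.1,0],[0,0,0,0,0,-0.1,0],[0,0,0,0,0,-0.1,0],[0,0,0,0,0,-0.1,0]]';python3 -m inch '[[0,0,0,0,0,-0.1,0],[0,0,0,0,0,-0.1,0],[0,0,0,0,0,-0.1,0],[0,0,0,0,0,-0.1,0],[0,0,0,0,0,-0.1,0]]'; python3 -m inch '[[0,0,0,0,0,-0.1,0],[0,0,0,0,0,-0.1,0],[0,0,0,0,0,-0.1,0],[0,0,0,0,0,-0.1,0],[0,0,0,0,0,-0.1,0]]'
```

```text
clock: 15.7
position: [0.5582, 0.1132, 0.1447]
orientation: [0.0, 0.766, 0.642, 0.001]
force: [-0.9, 0.5, 5.7]
gripper_width: 0.0
gripper_force: 2.9
clock: 16.2
position: [0.5578, 0.1132, 0.1397]
orientation: [0.0, 0.766, 0.642, 0.0]
force: [-0.2, -0.9, 6.2]
gripper_width: 0.0001
gripper_force: 3.0
clock: 16.7
position: [0.5577, 0.1133, 0.1346]
orientation: [0.0, 0.766, 0.642, 0.0]
force: [-1.8, -0.6, 6.0]
gripper_width: -0.0001
gripper_force: 3.1
clock: 17.2
position: [0.5575, 0.1133, 0.1296]
orientation: [-0.0, 0.766, 0.642, 0.0]
force: [-2.2, 0.1, 6.9]
gripper_width: -0.0002
gripper_force: 3.1
```

```bash
python3 -m inch '[[0,0,0,0,0,-0.1,0],[0,0,0,0,0,-0.1,0],[0,0,0,0,0,-0.1,0]]'|grep -E "pos|force"; for i in 1; do python3 -m inch '[[0,0,0,0,0,-0.1,0]]'|grep -E "pos|force"; python3 -m inch '[[0,0,0,0,0,-0.1,0]]'|grep -E "pos|force"; python3 -m inch '[[0,0,0,0,0,-0.1,0]]'|grep -E "pos|force"; done
```

```text
position: [0.5574, 0.1133, 0.1265]
force: [-2.5, -0.4, 6.4]
gripper_force: 3.1
position: [0.5573, 0.1133, 0.1255]
force: [-2.2, 0.2, 6.1]
gripper_force: 3.1
position: [0.5573, 0.1133, 0.1245]
force: [-3.1, -0.0, 6.5]
gripper_force: 3.1
position: [0.5573, 0.1133, 0.1235]
force: [-3.1, 0.7, 7.0]
gripper_force: 3.1
```

```bash
python3 -m inch '[[0,0,0,0,0,-0.1,0]]'|grep -E "pos|force"; python3 -m inch '[[0,0,0,0,0,-0.1,0]]'|grep -E "pos|force"; python3 -m inch '[[0,0,0,0,0,-0.1,0]]'|grep -E "pos|force"
```

```text
position: [0.5573, 0.1133, 0.1225]
force: [-2.5, -0.0, 6.1]
gripper_force: 3.1
position: [0.5573, 0.1133, 0.1215]
force: [-3.4, 0.8, 6.9]
gripper_force: 3.1
position: [0.5573, 0.1133, 0.1205]
force: [-2.6, -0.3, 6.1]
gripper_force: 3.1
```

```bash
python3 -m inch '[[0,0,0,0,0,-0.1,0]]'|grep -E "pos|force"; python3 -m inch '[[0,0,0,0,0,-0.1,0]]'|grep -E "pos|force"
```

```text
position: [0.5573, 0.1133, 0.1195]
force: [-3.3, 0.5, 6.0]
gripper_force: 3.1
position: [0.5573, 0.1133, 0.1185]
force: [-2.2, -0.0, 5.7]
gripper_force: 2.9
```

```bash
python3 -m inch '[[0,0,0,0,0,-0.1,0]]'|grep -E "pos|force"; python3 -m inch '[[0,0,0,0,0,-0.1,0]]'|grep -E "pos|force"
```

```text
position: [0.5574, 0.1133, 0.1174]
force: [-0.1, -0.1, 0.1]
gripper_force: 0.0
position: [0.5577, 0.1131, 0.1159]
force: [-0.4, 0.3, 0.2]
gripper_force: 0.0
```

The push force fell to zero at z = 0.117, so the button has clicked. I'm retreating to check it by eye.

```bash
python3 -m inch '[[0,0,0,0,0,1,0],[0,0,0,0,0,3,0],[0,0,0,0,0,4,0],[0,0,0,0,0,4,0],[0,0,0,0,0,2,0],[0,0,0,0,0,0,0],[0,0,0,0,0,0,0],[0,0,0,0,0,0,0]]'; python3 z.py s4
```

```text
clock: 19.3
position: [0.5566, 0.1129, 0.2543]
orientation: [-0.001, 0.766, 0.642, -0.001]
force: [-0.1, -0.1, -1.1]
gripper_width: 0.0003
gripper_force: 0.0
[(np.float64(0.09), np.int64(0)), (np.float64(0.095), np.int64(3)), (np.float64(0.1), np.int64(5)), (np.float64(0.105), np.int64(23)), (np.float64(0.11), np.int64(95)), (np.float64(0.115), np.int64(21)), (np.float64(0.12), np.int64(0)), (np.float64(0.125), np.int64(0)), (np.float64(0.13), np.int64(0)), (np.float64(0.135), np.int64(0)), (np.float64(0.14), np.int64(0)), (np.float64(0.145), np.int64(0)), (np.float64(0.15), np.int64(0)), (np.float64(0.155), np.int64(0)), (np.float64(0.16), np.int64(0)), (np.float64(0.165), np.int64(0)), (np.float64(0.17), np.int64(0)), (np.float64(0.175), np.int64(0)), (np.float64(0.18), np.int64(0)), (np.float64(0.185), np.int64(0)), (np.float64(0.19), np.int64(0)), (np.float64(0.195), np.int64(0))]
```

View pics/s4c.png

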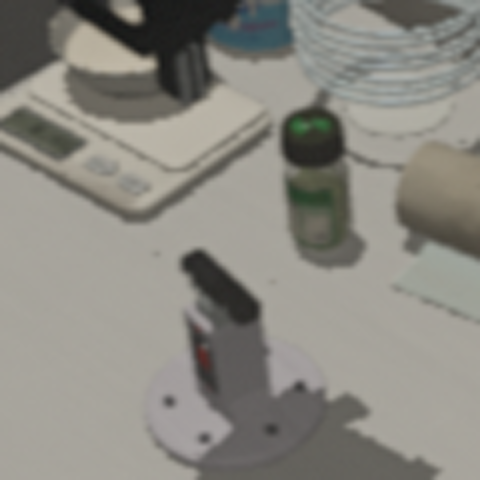

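The red button shows in the latch plate's hole at crop (203,357). The bar top is at about 0.115, which puts the foot about 65 mm below the rim. The arm is clear, so I'm handing in.

```bash
python3 -c "from cell import hand_in; print(hand_in())"
```

```text
the job is handed in; nothing more can be done
None
```

The T-handle is seated in the patty press socket, with its button clicked into the latch plate's hole and the arm clear of it; I handed the job in at about 19 s, and no verdict was returned.

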